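Tip rinsed brass leg sleeves out of a wire basket

ROBOT

A 6-joint arm with a two-finger parallel gripper is mounted at the origin on the work surface. World frame = base frame: x ahead of the robot, y to its left, z up, the work surface at z = 0. Lengths are in m, angles in rad, forces in N, time in s.
With the tool pointing down it reaches from about 0.4 to 0.825 m from the base axis. Payload 7 kg.
Tool frame: the origin (TCP) lies midway between the tips of the shut fingers; the grasp point (between the pads) lies arm.hold_point_z behind it (arm.hold_point_z is the distance from the TCP to the grasp point, in m); z points along the fingers, y is the line along which they close (so a half turn about z gives the same grasp; the last joint's range is limited). The gripper opens to 88 mm and grips with 3 to 60 N. Pads are 19 mm wide; open, the fingers measure 130 mm over their backs; the gripper's body (78 mm by 193 mm) begins 47 mm behind the grasp point.
Start: joints at [1.625, 0.359, 0.012, 0, -1.224, -0.288], TCP at [0.156, 0.657, 0.189] pointing down, gripper open.
Joint ranges: [-3.07, 3.07], [-1.43, 2.12], [-1.02, 1.25], [-3.03, 1.67], [-3.05, -0], [-3.03, 3.03]. Speed limits (rad/s): [2.39, 2.39, 3.01, 3.14, 3.14, 3.14].

INTERFACE

Orientations are given as [roll, pitch, yaw] about the fixed x, y, z axes, in that order (R = Rz(yaw) Ry(pitch) Rx(roll)).
In Python, from station import arm gives the robot as it stands.
- The arm moves only by the shell command python3 -m crank 'ROWS' [OPENING] [FORCE]. ROWS is JSON, a list that holds one entry, the list of rows, each a list of 4 numbers: the shift along the tool's x, y, z in units of 25 mm (1.0 is 25 mm), then the turn about the tool's z in units of 5 degrees (1.0 is 5 degrees). A call has 1 to 12 rows; each row is the pose to reach, as a shift and turn from the pose commanded when the call began, along the tool's axes at that moment; what a row does not reach only later rows make up. A row lasts 1/8 s, in which the tool goes at most 62.5 mm and 10.7 degrees, less where a joint would pass 70% of its speed; a pose out of reach is approached as far as the arm can. A call with a gripper value outside its range is refused whole. OPENING is the closure, from 0 (fully open) to 1 (shut), set as the call begins (- or left out, the last holds). The fingers move at their own pace and stop on an object; FORCE is the grip in N (left out, the last holds). Time passes only in rows, so rows that repeat a pose let the fingers close. It gives the time, the measured TCP pose, the force, the opening and the grip force at its end, in the units of the state.
- arm.get_state(): the state, without advancing time (a new reading comes with each control period).
- arm.grab_frame(name): name is "scene" or "top" or "wrist"; returns (picture, depth): 480x640x3 uint8, red, green, blue; 480x640 float32, m along the optical axis (not along the pixel's ray), 0 where there is no reading.
- arm.get_calibration(name): a dict with "mtx" (3x3 intrinsics, pixels), "k1" (the pictures are not rectified: a ray, as slopes to the right and down, at radius r is drawn at 1 + k1 r^2 times it, then the intrinsics apply), "R" (3x3) and "t" (3): a world point X has camera coordinates R X + t; the wrist camera has in their place "mount" (4x4, takes a point from camera to tool coordinates, whose origin is the TCP and whose axes are the flange's). Camera axes: x right, y down, z forward; pixel columns grow to the right and rows downward; lengths in m; the calibration is good to about 2 mm. A picture is of the moment at which its call begins: read the wrist's pose just before it. get_calibration takes no time and is no camera call.
- arm.job_done(): hands the job in; it is judged then, once.
Trained networks look in the newest picture that a camera, given by its name, has taken for a name from the list of things; names that differ only in an ending like _2 or _b are one class to them, and where a whole thing is asked for, a point or a joint stands for the part that bears it (a point fixed in the world has none). Each returns a list of dicts, best first, with "score" (0 to 1); they miss things now and then, are a little off and sometimes report something else, mostly with a low value. They report only what shows in the picture. A call takes as long as a camera call. They do not tell look-alikes from the thing itself.
- arm.recognise(thing, camera): "extent" ([left, top, width, height] in pixels, round what is visible of it).
- arm.trace(thing, camera): "mask" (480x640 bool, what is visible of it) and "extent" ([left, top, width, height] in pixels, round what is visible of it).
The state is a dict: "t": time; "q": joint angles; "qd": joint speeds; "joint_efforts": joint torques, N m; "eef_pos": TCP position; "ee_rot": TCP orientation; "force": force on the tool from outside, world axes, zero at the start; "moment": the same for the moment, N m; "width": finger opening in m; "gripper_force": force on a finger pad.
Only numpy, scipy, OpenCV 4.12 (cv2) and the standard library are available. Lean on these libraries where they do the work, as an engineer would, in place of code of your own. Each camera call takes 0.05 s, during which the arm holds its last target. There are 200 camera calls.

TASK

Bring the empty plywood tray up against the foot of the blue stand, centred under the spout of the wire basket. Then tip the basket forward by its red handle until all three brass sleeves have rolled out through the spout into the tray, and ease the basket back down to its rest without letting it drop. Do not touch the sleeves themselves, and leave the thread spools standing where they are.

Things in the scene. Friction and masses are not known exactly. Their poses are not given: they have to be found in the camera images.
- stand: blue steel stand, fixed, carrying the tilting wire basket. Origin on the table below the hinge axis (85 mm up); x = level direction in which the basket tips and the sleeves leave, y along the hinge, z up. Foot plate 140 x 150 mm, 8 mm thick, x = -135 to +5 mm; hinge posts 100 mm high at y = +/-64 mm (outer faces +/-71). The tray stops against the front edge at x = +5 mm
- basket (a joint): tilt of the wire basket, rad: 0 = level at rest, grows as it tips forward (to the stand's +x), hard stop 1.0. Empty 0.6 kg; falls back to 0 by its own weight, at over 4 rad/s if let go when tipped, which is too fast (lower it slower than 3.3 rad/s; the last 0.1 rad may fall free). Inside at rest: stand x = -150 to -15 mm, 104 mm wide, floor 85 mm above the table, rim 60 mm above that
- handle (a point): middle of the red cross bar of the basket's arch handle, moving with the basket: bar along the stand's y, 114 mm wide, 10 mm thick, an upright at each end. At rest 60 mm behind the hinge (stand x = -60 mm), 220 mm above the table; swings on a 148 mm radius about the hinge. A push of 5 to 8 N on the bar towards +x tips the basket; the basket leans back on what holds the bar
- lip (a point): middle of the spout's front edge, moving with the basket; at rest 35 mm ahead of the hinge, 103 mm above the table (75 mm at 0.7 rad). The spout is an 90 mm wide notch in the front wall with a ramp rising 20 degrees from stand x = -15 to +35 mm: it keeps the sleeves in until the basket is tipped past about 0.35 rad; at 0.8 rad they roll out freely (if one hangs up, lower and tip again)
- dock (a point): point on the table, fixed to the stand 90 mm ahead of the hinge: where the tray's origin comes to lie when the tray stands square against the stand's foot, centred under the spout; axes as the stand's
- tray: loose plywood tray with grey lining, 170 mm along its x, 190 mm along its y, 50 mm high, walls and floor 8 mm thick, about 0.45 kg; origin at the centre of its underside. Its -x wall is the one that starts nearer to the stand, its +x wall (outer face at x = +85 mm) the far one
- sleeve0: solid-looking brass leg sleeve (round cap for a chair leg) with dark ends and a dark band, cylinder 36 mm diameter, 70 mm long, about 0.12 kg; origin at its centre, y along its axis. Starts lying across the basket on its floor and rolls towards the spout when the basket is tipped
- sleeve1: solid-looking brass leg sleeve (round cap for a chair leg) with dark ends and a dark band, cylinder 36 mm diameter, 70 mm long, about 0.12 kg; origin at its centre, y along its axis. Starts lying across the basket on its floor and rolls towards the spout when the basket is tipped
- sleeve2: solid-looking brass leg sleeve (round cap for a chair leg) with dark ends and a dark band, cylinder 36 mm diameter, 70 mm long, about 0.12 kg; origin at its centre, y along its axis. Starts lying across the basket on its floor and rolls towards the spout when the basket is tipped
- spool_yellow: bystander: yellow thread spool on a green foot standing on the table, 64 mm diameter, 128 mm high; origin at the centre of its underside
- spool_tan: bystander: tan thread spool on a green foot standing on the table, 64 mm diameter, 128 mm high; origin at the centre of its underside
- spool_brown: bystander: dark brown thread spool on a green foot standing on the table, 64 mm diameter, 128 mm high; origin at the centre of its underside
Things that resemble listed ones, but are neither listed nor needed, are in the scene too. Of the things that look like the stand, take the one that is farthest to the robot's right at the start. What is shaped like the sleeve0 but pink is not meant.

How it is judged:
By the outcome, as a careful person would: the job done as asked, in the order asked, and still so for the second after the job is handed in, with the robot touching nothing.
It also fails if it takes over 72 s, if anything falls off the work surface, if the arm or the gripper's body presses on something with over 40 N, if the wrist force passes 120 N, or if a joint passes its speed limit or range.

## Working session

There is one attempt and no reset: what is moved stays moved. The work goes in short steps, Python scripts to look and compute and a shell command to move; the robot and the scene stay as the last step left them, time stands still between calls to the robot, and variables do not carry over. Pictures are saved under pics/ and viewed, at most 13 in all, crops included, and the job is handed in when it is done.

```bash
mkdir -p pics
cat > h.py <<'E'
import numpy as np, cv2
from station import arm
from scipy.spatial.transform import Rotation as Rot
def grab(n,save=None):
    s=arm.get_state(); im,d=arm.grab_frame(n)
    if save: cv2.imwrite('pics/'+save,im[:,:,::-1])
    return s,im,d
def cloud(n,s,d):
    c=arm.get_calibration(n); K=np.array(c['mtx']); 
    v,u=np.mgrid[0:480,0:640]
    p=cv2.undistortPoints(np.stack([u,v],-1).reshape(-1,1,2).astype(float),K,np.array([c['k1'],0,0,0,0.])).reshape(480,640,2)
    P=np.dstack([p*d[...,None],d])
    if 'R' in c: return (P-np.array(c['t']))@np.array(c['R'])
    M=np.array(c['mount']); P=P@M[:3,:3].T+M[:3,3]
    return P@Rot.from_euler('xyz',s['ee_rot']).as_matrix().T+np.array(s['eef_pos'])
E
python3 - <<'E'
from h import *
s,im,d=grab('top','top1.png'); np.save('top1.npy',cloud('top',s,d)); np.save('topd.npy',d)
s,im,d=grab('scene','scene1.png'); np.save('scene1.npy',cloud('scene',s,d))
for k in s: print(k,s[k])
print(arm.hold_point_z)
for th in ['stand','basket','tray','handle','sleeve0','spool_yellow','spool_tan','spool_brown']:
    for c in ['top','scene']:
        print(th,c,[(r['extent'],round(r['score'],2)) for r in arm.recognise(th,c)])
E
```

```text
t 0.05
q [ 1.62512993e+00  3.59339096e-01  1.10848576e-02 -3.57952984e-04
 -1.22408523e+00 -2.88083313e-01]
qd [ 0.000729   -0.00147764 -0.00046707  0.00201419 -0.00024731  0.00129736]
joint_efforts [-1.02255563e-03 -5.84673500e+01  2.94058174e+01  7.02593878e+00
  1.02645904e-02 -4.44857233e-05]
eef_pos [0.1562591  0.65611558 0.18816354]
ee_rot [ 3.14001749e+00 -1.15836291e-04 -2.33871516e-01]
force [-0.5669493  -0.19148493 -0.24486412]
moment [0.03025152 0.04259739 0.00042668]
gripper_force 0.0
width 0.08782949231865625
0.0188
stand top [([242.8, 199.4, 99.8, 78.6], 0.92), ([139.8, 303.5, 115.3, 99.3], 0.68)]
stand scene [([288.9, 213.0, 122.4, 134.7], 0.7), ([437.1, 178.3, 114.4, 133.8], 0.6)]
basket top [([139.4, 314.8, 116.2, 86.1], 0.82), ([233.5, 195.5, 110.2, 75.4], 0.72)]
basket scene [([433.4, 180.7, 119.9, 106.1], 0.93), ([287.2, 212.6, 125.4, 114.7], 0.85), ([289.6, 211.7, 120.5, 137.5], 0.74)]
tray top [([383.1, 139.1, 101.3, 98.6], 0.57)]
tray scene [([131.6, 202.5, 128.8, 119.3], 0.95), ([287.0, 344.7, 38.4, 51.9], 0.65), ([289.7, 208.1, 122.3, 117.1], 0.19)]
handle to
[... 283 characters left out ...]
8), ([274.0, 218.8, 14.2, 41.3], 0.58)]
sleeve0 scene [([365.8, 267.7, 30.5, 44.7], 0.95), ([320.3, 195.3, 35.8, 23.4], 0.9), ([344.5, 259.8, 35.0, 40.3], 0.71), ([321.7, 248.3, 33.5, 39.0], 0.62)]
spool_yellow top [([196.2, 218.3, 39.7, 36.2], 0.63), ([241.2, 200.4, 101.5, 76.2], 0.27)]
spool_yellow scene [([400.5, 309.2, 42.3, 57.8], 0.94), ([324.8, 249.3, 33.7, 40.1], 0.48)]
spool_tan top [([265.6, 136.2, 34.3, 44.5], 0.87), ([238.0, 199.7, 104.3, 77.7], 0.3)]
spool_tan scene [([286.1, 344.4, 37.4, 50.6], 0.79), ([130.5, 201.0, 132.3, 121.0], 0.2)]
spool_brown top [([285.3, 303.5, 33.1, 30.9], 0.59)]
spool_brown scene [([369.7, 202.5, 37.2, 51.6], 0.91), ([325.1, 249.3, 34.8, 34.5], 0.5)]
```

View pics/top1.png

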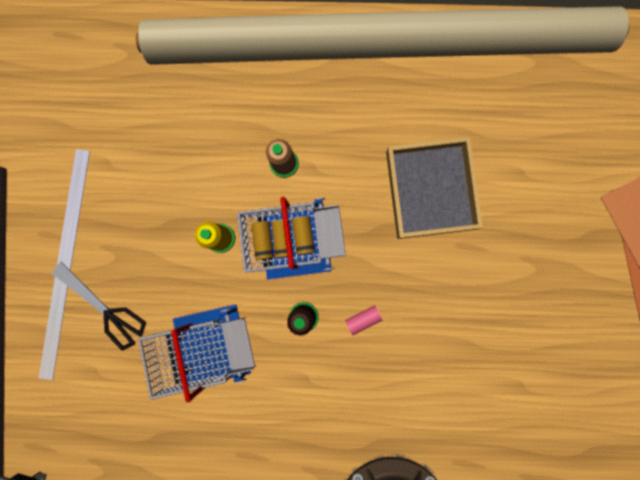

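View pics/scene1.png

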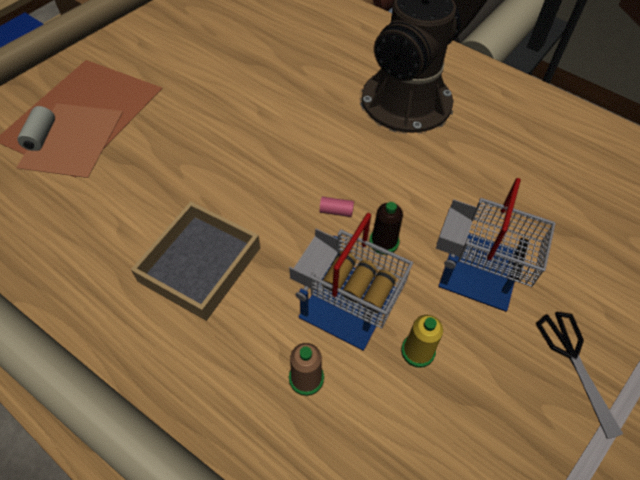

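The stand holding the sleeves shows at top (290,240). The look-alike is at (195,355), the tray at (433,188), and the spools are close to the stand. Next I'll fit the poses.

Run:
```python
from h import *
P=np.load('top1.npy'); S=np.load('scene1.npy')
im=cv2.imread('pics/top1.png'); sm=cv2.imread('pics/scene1.png')
np.set_printoptions(precision=4,suppress=True)
for uv in [(290,240),(195,355),(433,188),(390,470),(600,300)]: print(uv,P[uv[1],uv[0]])
def hsv(i): return cv2.cvtColor(i,cv2.COLOR_BGR2HSV)
def rect(pts): 
    r=cv2.minAreaRect((pts[:,:2]*1000).astype(np.float32)); return r
for nm,C,I,boxes in [('top',P,im,{'stand':(235,190,352,285),'tray':(375,125,495,250)}),('scene',S,sm,{'stand':(280,205,412,350),'tray':(125,200,265,322)})]:
    h=hsv(I)
    for k,(a,b,c,e) in boxes.items():
        c_=C[b:e,a:c].reshape(-1,3); hh=h[b:e,a:c].reshape(-1,3)
        if k=='tray':
            m=(c_[:,2]>0.044)&(c_[:,2]<0.056); print(nm,'trayrim',m.sum(),rect(c_[m]),np.median(c_[m,2]))
            m=(c_[:,2]>0.004)&(c_[:,2]<0.06);print('all',rect(c_[m]))
        else:
            red=((hh[:,0]<8)|(hh[:,0]>172))&(hh[:,1]>170)&(hh[:,2]>60)&(c_[:,2]>.1)
            q=c_[red]; t=q[q[:,2]>.2]; print(nm,'red',red.sum(),len(t),t.mean(0),t.min(0),t.max(0))
            u,s_,v=np.linalg.svd(t[:,:2]-t[:,:2].mean(0)); print('dir',v[0], rect(t))
            bl=(hh[:,0]>100)&(hh[:,0]<125)&(hh[:,1]>150)
            f=c_[bl&(c_[:,2]<.02)]; print('foot',len(f),rect(f),cv2.boxPoints(rect(f)))
            p=c_[bl&(c_[:,2]>.07)&(c_[:,2]<.11)]; print('posts',len(p),np.round(p[::max(1,len(p)//12)],3))
for th,c,C in [('spool_yellow','top',(196,218,40,36)),('spool_tan','top',(265,136,34,44)),('spool_brown','top',(285,303,33,31))]:
    a,b,w,hh=C; c_=P[b:b+hh,a:a+w].reshape(-1,3); m=(c_[:,2]>0.1); print(th,np.median(c_[m],0),m.sum())
for a,b,w,hh in [(290,217,24,36),(248,220,24,40),(274,219,14,41)]:
    c_=P[b:b+hh,a:a+w].reshape(-1,3); m=(c_[:,2]>0.1)&(c_[:,2]<.13); print('sleeve',np.median(c_[m],0))
```

```text
(290, 240) [0.5495 0.209  0.2222]
(195, 355) [0.3141 0.4217 0.0123]
(433, 188) [ 0.6819 -0.073   0.0101]
(390, 470) [0.0933 0.0076 0.0145]
(600, 300) [ 0.4529 -0.432   0.0017]
top red 363 359 [0.5614 0.2137 0.2316] [0.5017 0.1316 0.2012] [0.6219 0.2265 1.022 ]
dir [-0.9814 -0.1921] ((544.6112060546875, 201.0238494873047), (152.09619140625, 59.26349639892578), 36.983497619628906)
foot 657 ((554.7223510742188, 223.6605224609375), (131.9164581298828, 124.36521911621094), 8.73757266998291) [[480.0835 275.1018]
 [498.9757 152.1799]
 [629.3612 172.2192]
 [610.469  295.1411]]
posts 46 [[0.637 0.173 0.099]
 [0.636 0.167 0.103]
 [0.634 0.171 0.103]
 [0.634 0.165 0.102]
 [0.632 0.171 0.101]
 [0.633 0.165 0.098]
 [0.631 0.171 0.093]
 [0.602 0.274 0.081]
 [0.596 0.18  0.086]
 [0.512 0.153 0.101]
 [0.51  0.153 0.098]
 [0.51  0.148 0.098]
 [0.508 0.155 0.101]
 [0.508 0.15  0.099]
 [0.508 0.144 0.101]
 [0.506 0.151 0.1  ]]
top trayrim 1473 ((678.8818359375, -68.56016540527344), (191.0545196533203, 171.67303466796875), 8.203256607055664) 0.05046374211106754
all ((686.23828125, -77.96295166015625), (
[... 479 characters left out ...]
  0.18  0.077]
 [0.635 0.165 0.1  ]
 [0.64  0.164 0.101]
 [0.636 0.166 0.099]
 [0.635 0.169 0.1  ]
 [0.639 0.168 0.1  ]
 [0.636 0.17  0.098]
 [0.633 0.173 0.098]
 [0.637 0.174 0.101]
 [0.637 0.174 0.098]
 [0.637 0.176 0.096]
 [0.636 0.175 0.07 ]]
scene trayrim 1658 ((677.2537841796875, -69.52149963378906), (193.3276824951172, 173.67784118652344), 8.123709678649902) 0.04978142816451887
all ((678.0647583007812, -95.97906494140625), (287.83331298828125, 311.2650451660156), 38.367008209228516)
spool_yellow [0.5622 0.376  0.1151] 559
spool_tan [0.7259 0.2467 0.1152] 556
spool_brown [0.4042 0.1948 0.1157] 575
sleeve [0.5672 0.1953 0.119 ]
sleeve [0.5559 0.2728 0.1192]
sleeve [0.5552 0.2397 0.1204]
```

```bash
cat >> h.py <<'E'
def to(x,y,z,yawdeg):
    s=arm.get_state(); R=Rot.from_euler('xyz',s['ee_rot']).as_matrix()
    d=R.T@(np.array([x,y,z])-np.array(s['eef_pos']))/.025
    dy=(yawdeg-np.degrees(s['ee_rot'][2])+180)%360-180
    print('units',np.round(d,2),'turn',round(-dy/5,2),'pos',np.round(s['eef_pos'],4),'yaw',round(np.degrees(s['ee_rot'][2]),2),'F',np.round(s['force'],1),'t',round(s['t'],2),'w',round(s['width'],3))
E
python3 -c "
from h import *
c=arm.get_calibration('wrist');print(c)
to(.60,.08,.42,8.6)"
```

```text
{'mtx': array([[339.66436028,   0.        , 321.62181049],
       [  0.        , 339.66436028, 240.24075975],
       [  0.        ,   0.        ,   1.        ]]), 'k1': -0.06689834100257225, 'mount': array([[-3.28566231e-04, -9.62904829e-01, -2.69841033e-01,
         7.27564077e-02],
       [ 9.99999929e-01, -3.66412780e-04,  8.98841343e-05,
        -2.86101335e-04],
       [-1.85423070e-04, -2.69840984e-01,  9.62904881e-01,
        -1.94855170e-01],
       [ 0.00000000e+00,  0.00000000e+00,  0.00000000e+00,
         1.00000000e+00]])}
units [22.6  18.33 -9.24] turn -4.4 pos [0.1564 0.6566 0.1891] yaw -13.4 F [-0.4 -1.   0.8] t 0.9 w 0.088
```

```bash
python3 -m crank '[[[0,0,-2.4,0],[0,0,-4.8,0],[1.5,1.2,-7,-0.5],[3.3,2.7,-9.2,-1],[5.1,4.1,-9.2,-1.5],[6.9,5.6,-9.2,-2],[8.7,7.1,-9.2,-2.5],[10.5,8.5,-9.2,-3],[12.3,10,-9.2,-3.5],[14.1,11.4,-9.2,-4],[15.9,12.9,-9.2,-4.4],[17.7,14.4,-9.2,-4.4]]]'
python3 -m crank '[[[1.8,1.5,0,0],[3.6,2.9,0,0],[4.9,3.93,0,0],[4.9,3.93,0,0],[4.9,3.93,0,0]]]'
python3 - <<'E'
from h import *
np.set_printoptions(precision=4,suppress=True)
to(.60,.08,.42,8.6)
s,im,d=grab('wrist','w1.png'); P=cloud('wrist',s,d); np.save('w1.npy',P)
h=cv2.cvtColor(im,cv2.COLOR_RGB2HSV); z=P[...,2]
near=(abs(P[...,0]-.56)<.13)&(abs(P[...,1]-.21)<.14)
red=((h[...,0]<8)|(h[...,0]>172))&(h[...,1]>170)&(h[...,2]>60)&(z>.205)&(z<.24)&near
q=P[red]; print('red',len(q),cv2.minAreaRect((q[:,:2]*1000).astype(np.float32)),q[:,2].max())
bl=(h[...,0]>100)&(h[...,0]<125)&(h[...,1]>150)&near
f=P[bl&(z<.015)&(z>.003)]; print('foot',len(f),cv2.minAreaRect((f[:,:2]*1000).astype(np.float32)))
p=P[bl&(z>.095)&(z<.106)]; print('posts',len(p),cv2.minAreaRect((p[:,:2]*1000).astype(np.float32)))
for a in (p[p[:,0]>.57],p[p[:,0]<.57]): print(len(a),a.mean(0),a.min(0),a.max(0))
q=P[(z>.044)&(z<.056)&(P[...,1]<.06)&(P[...,0]>.5)]; print('rim',len(q),cv2.minAreaRect((q[:,:2]*1000).astype(np.float32)))
E
```

```text
t: 2.4
eef_pos: [0.5042, 0.2022, 0.4194]
ee_rot: [-3.141, -0.001, 0.151]
force: [0.2, 1.2, 0.5]
width: 0.0876
gripper_force: 0.0
t: 3.02
eef_pos: [0.6392, 0.1249, 0.4188]
ee_rot: [3.141, 0.0, 0.15]
force: [0.6, -0.6, 0.1]
width: 0.0876
gripper_force: 0.0
units [-1.82  1.54 -0.05] turn -0.01 pos [0.6392 0.1249 0.4188] yaw 8.57 F [ 0.6 -0.6  0.1] t 3.02 w 0.088
red 682 ((564.2997436523438, 214.918701171875), (121.26595306396484, 9.598084449768066), 9.583295822143555) 0.22630272966546552
foot 1256 ((564.0123901367188, 220.64886474609375), (144.07568359375, 135.4268798828125), 8.81877613067627)
posts 57 ((573.044677734375, 158.90570068359375), (132.49803161621094, 13.834633827209473), 9.352873802185059)
36 [0.6352 0.17   0.099 ] [0.6315 0.1622 0.097 ] [0.6381 0.1765 0.1009]
21 [0.5099 0.1478 0.0995] [0.5076 0.1424 0.0976] [0.5118 0.1541 0.101 ]
rim 2933 ((799.227783203125, -116.619384765625), (260.880126953125, 511.1893005371094), 64.82897186279297)
```

View pics/w1.png

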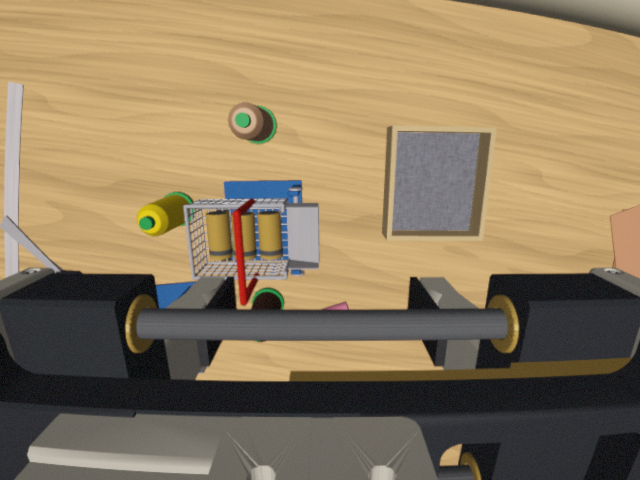

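The wrist view matches the fit: the basket with its three sleeves is at (245,235) and the tray at (440,185), almost parallel to the stand. I'll grip the tray's far wall and drag it over.

```bash
python3 -c "
from h import *
to(.6895,-.149,.022,8.2)"
```

```text
units [ 0.35 11.15 15.89] turn 0.08 pos [0.6389 0.1253 0.4194] yaw 8.61 F [-0.5 -0.  -0. ] t 3.08 w 0.088
```

```bash
python3 -m crank '[[[0.1,2,0,0],[0.1,4,1,0],[0.2,6,2.2,0.08],[0.3,8,3.8,0.08],[0.35,9.8,5.6,0.08],[0.35,11.15,7.8,0.08],[0.35,11.15,10,0.08],[0.35,11.15,12,0.08],[0.35,11.15,13.5,0.08],[0.35,11.15,14.7,0.08],[0.35,11.15,15.4,0.08],[0.35,11.15,15.89,0.08]]]'
python3 -m crank '[[[0,0,0,0],[0,0,0,0]]]'
python3 - <<'E'
from h import *
to(.6895,-.149,.022,8.2)
s,im,d=grab('top')
P=cloud('top',s,d);z=P[...,2]
q=P[(z>.044)&(z<.056)&(abs(P[...,0]-.68)<.13)&(abs(P[...,1]+.069)<.13)]; print(cv2.minAreaRect((q[:,:2]*1000).astype(np.float32)))
cv2.imwrite('pics/top2.png',cv2.resize(im[60:320,180:560,::-1],(760,520)))
E
```

```text
t: 4.58
eef_pos: [0.69, -0.1486, 0.0221]
ee_rot: [3.141, -0.001, 0.144]
force: [-0.8, -0.0, 1.5]
width: 0.0876
gripper_force: 0.0
t: 4.82
eef_pos: [0.6905, -0.1492, 0.0231]
ee_rot: [3.141, -0.002, 0.143]
force: [0.0, 0.4, 0.6]
width: 0.0878
gripper_force: 0.0
units [-0.04 -0.01  0.05] turn 0.0 pos [ 0.6905 -0.1492  0.0231] yaw 8.22 F [0.  0.4 0.6] t 4.83 w 0.088
((0.0, 0.0), (0.0, 0.0), 0.0)
```

View pics/top2.png

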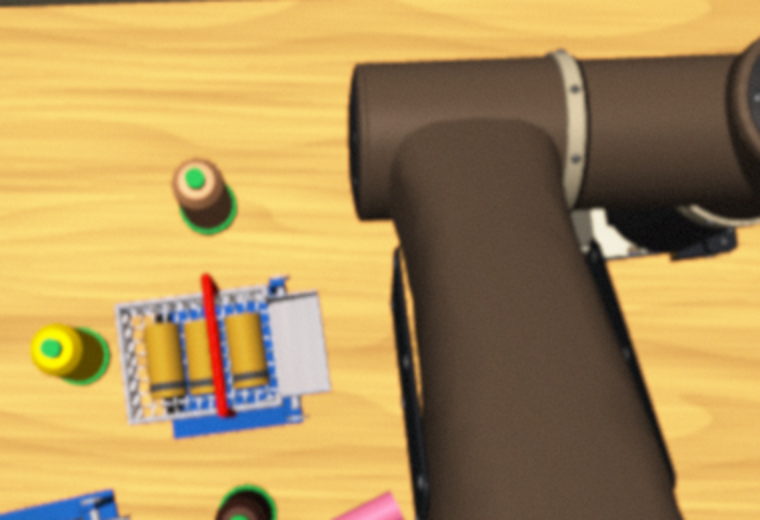

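The arm covers the tray in this view. I'll check the height of the arm links above the table before swinging them over the stand.

```bash
python3 -m crank '[[[0,0,0,0],[0,0,0,0],[0,0,0,0],[0,0,0,0],[0,0,0,0],[0,0,0,0]]]' 1 25
python3 - <<'E'
from h import *
np.set_printoptions(precision=3,suppress=True)
s,im,d=grab('top')
P=cloud('top',s,d)
for u,v in [(362,130),(400,130),(440,130),(385,195),(400,260),(430,250)]: print(u,v,P[v,u])
s,im,d=grab('scene'); S=cloud('scene',s,d)
print(s['width'],s['gripper_force'],s['force'],s['q'])
m=(S[...,2]>.06)&(S[...,1]<.12)&(S[...,1]>-.4)&(S[...,0]>.3)&(S[...,0]<.9); q=S[m]
for y in np.arange(-.3,.12,.04):
    k=q[(abs(q[:,1]-y)<.02)]; print(round(y,2),len(k),k[:,2].min() if len(k) else '')
cv2.imwrite('pics/scene2.png',im[:,:,::-1])
to(.6,0,.03,9)
E
```

```text
t: 5.62
eef_pos: [0.6896, -0.1492, 0.0218]
ee_rot: [-3.142, 0.0, 0.143]
force: [-0.1, -0.3, -0.1]
width: 0.033
gripper_force: 0.0
362 130 [0.662 0.105 0.486]
400 130 [0.659 0.064 0.501]
440 130 [0.66  0.019 0.502]
385 195 [0.584 0.08  0.51 ]
400 260 [0.512 0.075 0.603]
430 250 [0.52  0.052 0.622]
0.029084781422413445 0.0 [ 0.718  0.063 -0.226] [ 0.062  0.538 -0.106  0.    -0.927  1.652]
-0.3 0 
-0.26 22 0.16465182281596435
-0.22 442 0.12441021238637397
-0.18 1128 0.06534187794817453
-0.14 4079 0.06319428390732554
-0.1 5901 0.06653710034439934
-0.06 2531 0.12487408092778886
-0.02 1870 0.40319855274584715
0.02 4037 0.4153396049625607
0.06 7255 0.4152012233374896
0.1 6754 0.09911492135771048
units [-2.7  -6.42 -0.33] turn -0.16 pos [ 0.69  -0.149  0.022] yaw 8.2 F [-0.8 -0.4 -0.4] t 5.72 w 0.025
```

View pics/scene2.png

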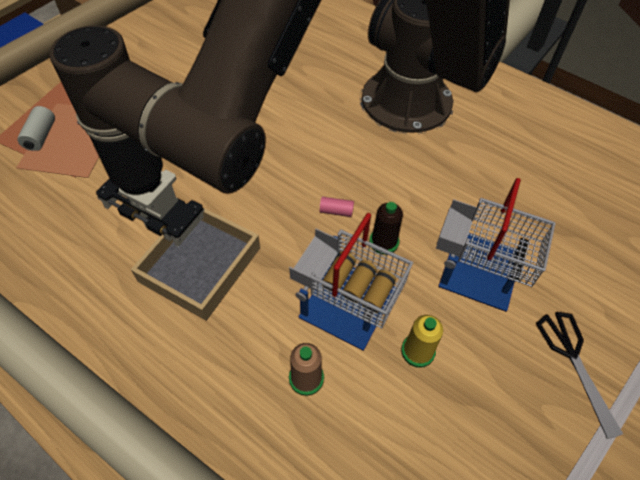

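The fingers straddle the far wall at (180,215), and the links stay at least 0.4 m up, so they clear everything. Next I'll finish closing.

```bash
python3 -m crank '[[[0,0,0,0],[0,0,0,0],[0,0,0,0],[0,0,0,0]]]' 1 25
python3 - <<'E'
from h import *
# tray centre measured .678,-.069 yaw 8.2 ; stand yaw 9.0, dock .5875,.069
for back in (.06,.012,.0):
    a=np.radians(9.0); xs=np.array([np.sin(a),-np.cos(a)]); o=np.array([.573,.158])
    p=o+xs*(.09+.081+back); to(p[0],p[1],.0222,9.0)
E
```

```text
t: 6.22
eef_pos: [0.6896, -0.1492, 0.0218]
ee_rot: [-3.142, -0.0, 0.143]
force: [-1.0, 0.4, 0.0]
width: 0.0006
gripper_force: 0.0
units [-2.74 -3.59 -0.01] turn -0.16 pos [ 0.6896 -0.1492  0.0218] yaw 8.21 F [-1.   0.4  0. ] t 6.22 w 0.001
units [-2.76 -5.51 -0.01] turn -0.16 pos [ 0.6896 -0.1492  0.0218] yaw 8.21 F [-1.   0.4  0. ] t 6.22 w 0.001
units [-2.77 -5.99 -0.01] turn -0.16 pos [ 0.6896 -0.1492  0.0218] yaw 8.21 F [-1.   0.4  0. ] t 6.22 w 0.001
```

The fingers closed on nothing, so I'll look with the wrist camera.

Run:
```python
from h import *
s,im,d=grab('wrist','w2.png'); P=cloud('wrist',s,d); print(arm.get_state()['width'])
s,im,d=grab('scene'); S=cloud('scene',s,d)
z=S[...,2]
m=(z>.044)&(z<.056)&(abs(S[...,0]-.68)<.14)&(abs(S[...,1]+.069)<.14); q=S[m]
print(len(q),cv2.minAreaRect((q[:,:2]*1000).astype(np.float32)))
cv2.imwrite('pics/scene3.png',cv2.resize(im[120:330,80:300,::-1],None,fx=2.8,fy=2.8))
```

```text
0.0005125887983956368
1371 ((677.4451293945312, -69.6314468383789), (193.57000732421875, 174.22767639160156), 8.060232162475586)
```

View pics/scene3.png

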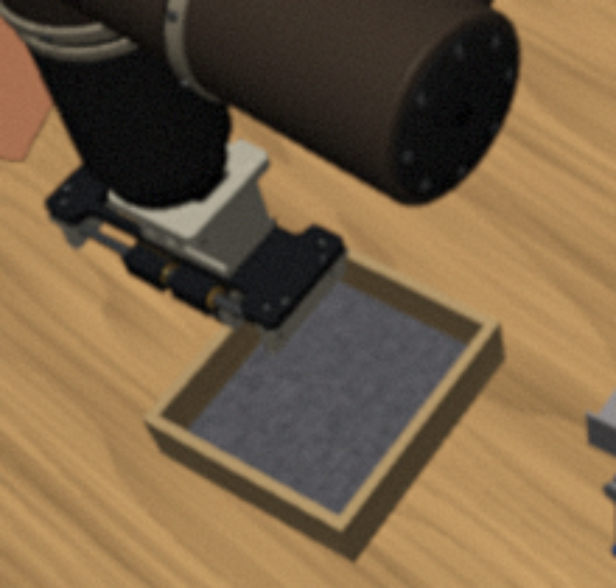

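View pics/w2.png

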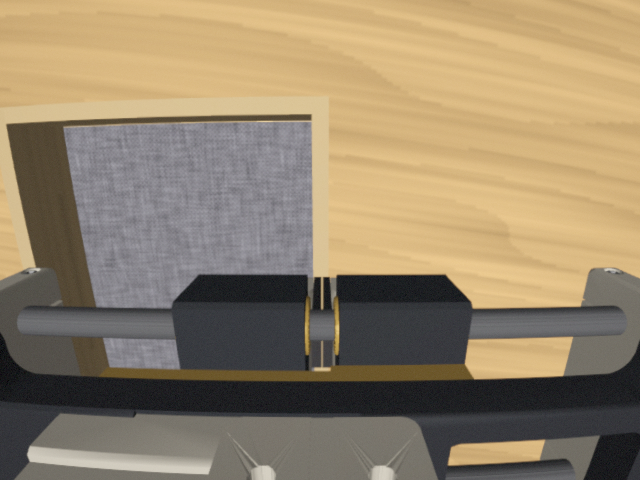

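```bash
python3 -m crank '[[[0,-0.2,0,0],[0,-0.4,0,0],[0,-0.6,0,0],[0,-0.6,0,0]]]'
python3 - <<'E'
from h import *
np.set_printoptions(precision=3,suppress=True)
s,im,d=grab('scene'); S=cloud('scene',s,d)
z=S[...,2]
m=(z>.044)&(z<.056)&(abs(S[...,0]-.68)<.14)&(abs(S[...,1]+.069)<.14); q=S[m]
print(len(q),cv2.minAreaRect((q[:,:2]*1000).astype(np.float32)),s['eef_pos'],s['force'],s['width'])
for v in range(225,256,4): print(v,S[v,170:190:4].tolist() and [tuple(np.round(p,3)) for p in S[v,170:190:5]])
E
```

```text
t: 6.82
eef_pos: [0.6875, -0.1338, 0.0219]
ee_rot: [-3.142, -0.0, 0.144]
force: [-0.3, -0.3, -0.6]
width: 0.0004
gripper_force: 0.0
1359 ((677.3324584960938, -69.85493469238281), (193.44589233398438, 174.93569946289062), 8.215721130371094) [ 0.688 -0.134  0.022] [-0.254 -0.318 -0.569] 0.000365372984226828
225 [(np.float64(0.705), np.float64(-0.076), np.float64(0.166)), (np.float64(0.701), np.float64(-0.066), np.float64(0.17)), (np.float64(0.696), np.float64(-0.059), np.float64(0.171)), (np.float64(0.689), np.float64(-0.054), np.float64(0.168))]
229 [(np.float64(0.688), np.float64(-0.116), np.float64(0.098)), (np.float64(0.706), np.float64(-0.061), np.float64(0.168)), (np.float64(0.701), np.float64(-0.054), np.float64(0.169)), (np.float64(0.696), np.float64(-0.046), np.float64(0.17))]
233 [(np.float64(0.71), np.float64(-0.078), np.float64(0.144)), (np.float64(0.712), np.float64(-0.055), np.float64(0.169)), (np.float64(0.705), np.float64(-0.05), np.float64(0.165)), (np.float64(0.702), np.float64(-0.04), np.float64(0.17))]
237 [(np.float64(0.693), np.float64(-0.117), np.float64(0.075)),
[... 454 characters left out ...]
float64(-0.147), np.float64(0.008)), (np.float64(0.679), np.float64(-0.139), np.float64(0.007)), (np.float64(0.674), np.float64(-0.128), np.float64(0.011)), (np.float64(0.708), np.float64(-0.044), np.float64(0.135))]
249 [(np.float64(0.692), np.float64(-0.139), np.float64(0.009)), (np.float64(0.686), np.float64(-0.132), np.float64(0.007)), (np.float64(0.68), np.float64(-0.122), np.float64(0.01)), (np.float64(0.712), np.float64(-0.042), np.float64(0.128))]
253 [(np.float64(0.7), np.float64(-0.13), np.float64(0.012)), (np.float64(0.694), np.float64(-0.121), np.float64(0.014)), (np.float64(0.687), np.float64(-0.115), np.float64(0.011)), (np.float64(0.68), np.float64(-0.108), np.float64(0.009))]
```

The fingers moved off the wall without resistance. They probably closed above the rim, so I'll check the real tip depth from the wrist cloud taken with the gripper open.

Run:
```python
from h import *
np.set_printoptions(precision=3,suppress=True)
P=np.load('w1.npy'); p0=np.array([.6389,.1253,.4194]); R=Rot.from_euler('xyz',[np.pi,0,np.radians(8.6)]).as_matrix()
T=(P-p0)@R
for v in range(270,300,4):
    print(v,[tuple(np.round(T[v,u],3).tolist()) for u in (195,215,225,232,415,430,445)])
m=(T[...,2]<.05); q=T[m]; print('lowest tool z',np.sort(q[:,2])[-20:])
s,im,d=grab('wrist'); P=cloud('wrist',s,d); T=(P-np.array(s['eef_pos']))@Rot.from_euler('xyz',s['ee_rot']).as_matrix()
for v in range(262,300,4): print(v,[tuple(np.round(T[v,u],3).tolist()) for u in (300,312,321,330,345)])
```

```text
270 [(-0.159, -0.246, 0.419), (-0.116, -0.168, 0.306), (-0.116, -0.153, 0.307), (-0.116, -0.141, 0.306), (-0.159, 0.181, 0.419), (-0.16, 0.211, 0.421), (-0.16, 0.24, 0.42)]
274 [(-0.113, -0.191, 0.28), (-0.167, -0.207, 0.42), (-0.168, -0.188, 0.421), (-0.167, -0.174, 0.421), (-0.167, 0.182, 0.42), (-0.168, 0.212, 0.421), (-0.168, 0.241, 0.419)]
278 [(-0.116, -0.188, 0.272), (0.012, -0.051, -0.043), (-0.115, -0.143, 0.271), (0.01, -0.044, -0.038), (0.01, 0.046, -0.04), (0.012, 0.053, -0.042), (0.012, 0.06, -0.043)]
282 [(0.012, -0.059, -0.048), (0.012, -0.05, -0.047), (0.01, -0.046, -0.044), (0.009, -0.044, -0.041), (0.01, 0.045, -0.044), (0.012, 0.051, -0.048), (0.012, 0.058, -0.048)]
286 [(0.012, -0.058, -0.052), (0.012, -0.048, -0.052), (0.01, -0.045, -0.049), (0.007, -0.044, -0.042), (0.009, 0.044, -0.046), (0.012, 0.049, -0.052), (0.012, 0.056, -0.052)]
290 [(0.011, -0.056, -0.056), (0.01, -0.048, -0.053), (0.011, -0.043, -0.054), (0.005, -0.044, -0.042), (0.007, 0.045, -0.046), (0.011, 0.048, -0.056), (0.012, 0.055, -0.056)]
294 [(0.011, -0.055, -0.06), (0.01, -0.047, -0.058), (
[... 1015 characters left out ...]
11, -0.001, 0.013), (0.011, 0.004, -0.042), (0.039, 0.006, -0.11)]
282 [(0.038, -0.006, -0.112), (0.011, -0.005, -0.047), (-0.014, -0.001, 0.014), (0.011, 0.004, -0.047), (0.039, 0.006, -0.113)]
286 [(0.039, -0.006, -0.116), (0.011, -0.005, -0.052), (-0.017, -0.001, 0.014), (0.009, 0.004, -0.047), (0.039, 0.006, -0.116)]
290 [(0.038, -0.006, -0.117), (0.01, -0.005, -0.054), (-0.02, -0.001, 0.013), (0.01, 0.004, -0.053), (0.039, 0.005, -0.118)]
294 [(0.039, -0.005, -0.12), (0.009, -0.005, -0.055), (-0.023, -0.001, 0.014), (0.01, 0.003, -0.058), (0.038, 0.005, -0.12)]
298 [(0.038, -0.005, -0.122), (0.007, -0.005, -0.055), (-0.026, -0.001, 0.014), (0.009, 0.003, -0.061), (0.039, 0.005, -0.123)]
```

Confirmed. The real fingertips end about 36 mm short of the reported TCP, so they closed just over the rim. I'll go back over the wall and descend 36 mm deeper, checking the force on the way.

```bash
python3 -m crank '[[[0,0.3,0,0],[0,0.62,0,0],[0,0.62,0,0],[0,0.62,0,0],[0,0.62,0.4,0],[0,0.62,0.8,0],[0,0.62,1.1,0],[0,0.62,1.4,0],[0,0.62,1.4,0]]]' 0.5 25
python3 -m crank '[[[0,0,0,0],[0,0,0,0],[0,0,0,0],[0,0,0,0],[0,0,0,0],[0,0,0,0]]]' 1 25
python3 -c "
from h import *
a=np.radians(9.0); xs=np.array([np.sin(a),-np.cos(a)]); o=np.array([.573,.158])
for back in (.06,.012,0): p=o+xs*(.171+back); to(p[0],p[1],-.0142,9.0)"
```

```text
t: 8.05
eef_pos: [0.6891, -0.1497, -0.0142]
ee_rot: [-3.141, 0.001, 0.143]
force: [-0.3, -0.3, 1.1]
width: 0.0436
gripper_force: 0.0
t: 8.8
eef_pos: [0.6898, -0.1496, -0.013]
ee_rot: [-3.142, -0.0, 0.143]
force: [-0.3, 1.6, 2.6]
width: 0.0076
gripper_force: 25.0
units [-2.74 -3.6   0.05] turn -0.16 pos [ 0.6898 -0.1496 -0.013 ] yaw 8.22 F [-0.3  1.6  2.6] t 8.8 w 0.008
units [-2.76 -5.52  0.05] turn -0.16 pos [ 0.6898 -0.1496 -0.013 ] yaw 8.22 F [-0.3  1.6  2.6] t 8.8 w 0.008
units [-2.77 -6.    0.05] turn -0.16 pos [ 0.6898 -0.1496 -0.013 ] yaw 8.22 F [-0.3  1.6  2.6] t 8.8 w 0.008
```

Gripped, with the width at 7.6 mm. Now I'll drag the tray to about 12 mm short of the foot.

```bash
python3 -m crank '[[[-0.4,-0.6,0,0],[-0.9,-1.3,0,-0.05],[-1.5,-2.1,0,-0.1],[-2.1,-2.9,0,-0.16],[-2.5,-3.7,0,-0.16],[-2.72,-4.5,0,-0.16],[-2.76,-5.2,0,-0.16],[-2.76,-5.5,0,-0.16],[-2.76,-5.5,0,-0.16]]]'
python3 - <<'E'
from h import *
np.set_printoptions(precision=4,suppress=True)
a=np.radians(9.0); xs=np.array([np.sin(a),-np.cos(a)]); ys=np.array([np.cos(a),np.sin(a)]); o=np.array([.573,.158])
for n in ('scene','top','wrist'):
    s,im,d=grab(n); S=cloud(n,s,d); z=S[...,2]
    f=(S[...,:2]-o); X=f@xs; Y=f@ys
    h=cv2.cvtColor(im,cv2.COLOR_RGB2HSV)
    blue=(h[...,0]>100)&(h[...,0]<125)&(h[...,1]>150)
    m=(z>.044)&(z<.056)&(X>.0)&(X<.2)&(abs(Y)<.12)&~blue
    print(n,m.sum())
    if m.sum(): 
        for nm,A in(('X',X),('Y',Y)): print(nm,np.percentile(A[m],[.5,1,2,98,99,99.5]))
        ed=m&(abs(X-X[m].min())<.02)
        print(cv2.minAreaRect((S[m][:,:2]*1000).astype(np.float32)))
    b=blue&(z<.015)&(z>.002)&(abs(X+.06)<.12)&(abs(Y)<.1)
    if b.sum(): print('foot',b.sum(),np.percentile(X[b],[1,99]),np.percentile(Y[b],[1,99]))
    p=blue&(z>.095)&(z<.106)&(abs(X)<.03)&(abs(Y)<.1)
    for w in (p&(Y>0),p&(Y<0)):
        if w.sum(): print('post',w.sum(),X[w].min(),X[w].max(),Y[w].min(),Y[w].max())
to(.6,0,-.014,9)
E
```

```text
t: 9.93
eef_pos: [0.602, -0.0219, -0.013]
ee_rot: [-3.141, -0.0, 0.158]
force: [-3.2, 5.9, 5.7]
width: 0.0079
gripper_force: 25.0
scene 999
X [0.0165 0.0167 0.0171 0.1857 0.1865 0.187 ]
Y [-0.0958 -0.0955 -0.0947  0.0953  0.0956  0.0959]
((587.4515380859375, 62.563072204589844), (193.6572723388672, 182.23269653320312), 9.108732223510742)
foot 1741 [-0.1289  0.0022] [0.021  0.0729]
post 19 -0.007608977229346795 0.003915795093955876 0.061949284488434356 0.06623480877817318
top 377
X [0.018  0.0197 0.022  0.186  0.1863 0.1868]
Y [-0.0938 -0.0937 -0.0936  0.0955  0.0957  0.0959]
((591.9674682617188, 52.00281524658203), (227.41712951660156, 125.17906188964844), 24.956218719482422)
foot 4 [-0.1284 -0.1267] [-0.0719 -0.0675]
wrist 12921
X [0.056  0.0574 0.0601 0.1859 0.1877 0.19  ]
Y [-0.024  -0.022  -0.0183  0.0954  0.0956  0.0957]
((660.58935546875, 22.30323028564453), (178.51133728027344, 95.53070068359375), 57.45262145996094)
units [ 0.05 -0.89  0.04] turn 0.0 pos [ 0.6021 -0.0222 -0.013 ] yaw 9.01 F [-2.4  5.4  5.1] t 10.07 w 0.007
```

The tray is centred within about 1 mm and square to the stand, with 11–14 mm left to close. I'll push in gently until there's contact.

```bash
python3 -m crank '[[[0,-0.15,0,0],[0,-0.3,0,0],[0,-0.42,0,0],[0,-0.42,0,0]]]'; python3 -m crank '[[[0,-0.04,0,0],[0,-0.08,0,0],[0,-0.08,0,0]]]'
```

```text
t: 10.58
eef_pos: [0.6005, -0.0132, -0.013]
ee_rot: [3.141, -0.0, 0.157]
force: [1.0, -4.0, 3.9]
width: 0.0079
gripper_force: 25.0
t: 10.95
eef_pos: [0.6006, -0.0128, -0.0131]
ee_rot: [3.14, -0.0, 0.157]
force: [4.7, -13.0, 1.7]
width: 0.008
gripper_force: 25.0
```

In contact, at 13 N. Now I'll release, lift, and check the fit.

```bash
python3 -m crank '[[[0,0,0,0],[0,0,0,0],[0,0,0,0],[0,0,0,0],[0,0,-0.6,0],[0,0,-2,0],[0,0,-4.4,0],[0,0,-6.8,0],[0,0.5,-9.2,0],[0,1.5,-11,0],[0,1.5,-11.5,0],[0,1.5,-11.5,0]]]' 0.55 25
python3 - <<'E'
from h import *
np.set_printoptions(precision=4,suppress=True)
a=np.radians(9.0); xs=np.array([np.sin(a),-np.cos(a)]); ys=np.array([np.cos(a),np.sin(a)]); o=np.array([.573,.158])
for n in ('scene','wrist'):
    s,im,d=grab(n,n+'4.png'); S=cloud(n,s,d); z=S[...,2]
    f=(S[...,:2]-o); X=f@xs; Y=f@ys
    h=cv2.cvtColor(im,cv2.COLOR_RGB2HSV)
    blue=(h[...,0]>100)&(h[...,0]<125)&(h[...,1]>150)
    m=(z>.044)&(z<.056)&(X>.0)&(X<.2)&(abs(Y)<.12)&~blue
    print(n,m.sum())
    for nm,A in(('X',X),('Y',Y)): print(nm,np.percentile(A[m],[.5,1,2,98,99,99.5]))
    print(cv2.minAreaRect((S[m][:,:2]*1000).astype(np.float32)))
    lip=(z>.08)&(z<.12)&(X>-.01)&(X<.045)&(abs(Y)<.06)&~blue
    if lip.sum():print('lip',lip.sum(),np.percentile(X[lip],[1,99]),np.percentile(Y[lip],[1,99]))
    red=((h[...,0]<8)|(h[...,0]>172))&(h[...,1]>170)&(z>.205)&(z<.24)&(abs(X+.06)<.05)&(abs(Y)<.1)
    if red.sum(): print('bar',red.sum(),np.percentile(X[red],[2,50,98]),np.percentile(Y[red],[1,99]),np.percentile(z[red],[2,50,98]))
    p=blue&(z>.095)&(z<.106)&(abs(X)<.03)&(abs(Y)<.1)
    for w in (p&(Y>0),p&(Y<0)):
        if w.sum(): print('post',w.sum(),X[w].min(),X[w].max(),Y[w].min(),Y[w].max())
to(.57,.21,.32,9)
E
```

```text
t: 12.45
eef_pos: [0.6057, -0.0481, 0.2756]
ee_rot: [-3.141, -0.002, 0.157]
force: [-0.8, -0.4, -0.2]
width: 0.0395
gripper_force: 0.0
scene 1177
X [0.0072 0.0075 0.0087 0.1774 0.1778 0.1785]
Y [-0.096  -0.0954 -0.0948  0.0951  0.0955  0.0957]
((586.4976806640625, 66.03843688964844), (194.17971801757812, 174.5679168701172), 9.456392288208008)
lip 1367 [-0.0095  0.0377] [-0.0496  0.0514]
bar 369 [-0.0621 -0.0585 -0.0538] [-0.0585  0.06  ] [0.2095 0.2241 0.2271]
post 21 -0.007603318693760429 0.005240388172063261 0.061335795853256436 0.06632743682189018
wrist 3221
X [0.0069 0.0073 0.0078 0.1764 0.1766 0.1767]
Y [-0.0947 -0.0944 -0.0936  0.0952  0.0955  0.0957]
((587.5362548828125, 68.36447143554688), (191.212646484375, 171.92782592773438), 9.03165340423584)
lip 3158 [-0.0097  0.0378] [-0.0477  0.0549]
bar 400 [-0.0586 -0.0538 -0.0519] [-0.028   0.0583] [0.2056 0.2211 0.2247]
post 102 -0.008421846053003421 0.007393367753121863 0.05927007380442182 0.06695274781375177
post 60 -0.0071536140142579975 0.006850606665822693 -0.0671152477981754 -0.06101767157443196
units [  0.24 -10.4   -1.87] turn 0.0 pos [ 0.6048 -0.0478  0.2732] yaw 9.02 F [ 0.3 -0.1 -0.3] t 12.55 w 0.04
```

View pics/scene4.png

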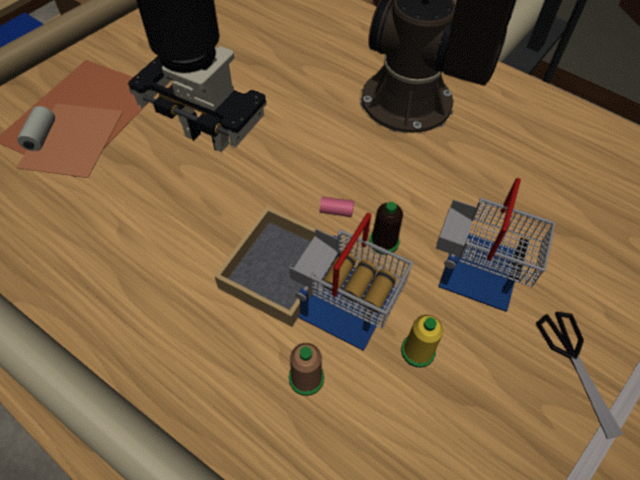

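The tray sits square against the foot at (265,265). Next I'll bring the fingers down astride the red bar, 40 mm apart, with one finger behind it.

```bash
python3 -m crank '[[[0,-1.2,-1.1,0],[0,-3.4,-1.1,0],[0,-5.6,-1.1,0],[0,-7.8,-1.1,0],[0.03,-9.6,-1.1,0],[0.03,-10.65,-1.1,0],[0.03,-10.65,-1.1,0],[0.03,-10.65,-0.4,0],[0.03,-10.65,1,0],[0.03,-10.65,2.6,0],[0.03,-10.65,3.6,0],[0.03,-10.65,4.2,0]]]'
python3 - <<'E'
from h import *
to(.5639,.2153,.168,9)
s,im,d=grab('wrist')
cv2.imwrite('pics/w5.png',im[:,:,::-1])
E
```

```text
t: 14.05
eef_pos: [0.5637, 0.2132, 0.1666]
ee_rot: [3.14, 0.003, 0.156]
force: [0.3, -0.4, -0.3]
width: 0.0391
gripper_force: 0.0
units [ 0.02 -0.08 -0.06] turn -0.01 pos [0.5637 0.2132 0.1666] yaw 8.93 F [ 0.3 -0.4 -0.3] t 14.05 w 0.039
```

View pics/w5.png

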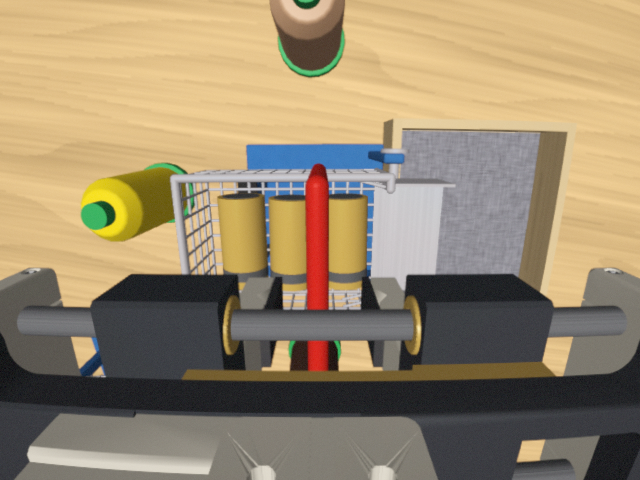

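The bar (318, 170–370) runs between the two fingers (255 and 385). I'll tip along the arc at about 0.4 rad/s.

```bash
python3 -m crank '[[[0,0.3,0,0],[0,0.55,-0.02,0],[0,0.8,-0.12,0],[0,1.05,-0.21,0],[0,1.33,-0.3,0],[0,1.62,-0.37,0],[0,1.9,-0.43,0],[0,2.2,-0.47,0],[0,2.5,-0.5,0],[0,2.8,-0.51,0],[0,3.1,-0.51,0],[0,3.38,-0.49,0]]]'
python3 -m crank '[[[0,0.2,0.02,0],[0,0.4,0.05,0],[0,0.59,0.08,0],[0,0.8,0.13,0],[0,1,0.18,0],[0,1.17,0.21,0],[0,1.35,0.3,0],[0,1.55,0.36,0],[0,1.73,0.41,0],[0,1.9,0.44,0],[0,2,0.46,0],[0,2,0.46,0]]]'
python3 - <<'E'
from h import *
np.set_printoptions(precision=3,suppress=True)
to(.5639,.2153,.168,9)
s,im,d=grab('scene','scene6.png')
for c in ('scene',): print([(r['extent'],round(r['score'],2)) for r in arm.recognise('sleeve0',c)])
cv2.imwrite('pics/scene6c.png',cv2.resize(im[150:360,200:440,::-1],None,fx=2.5,fy=2.5))
E
```

```text
t: 15.6
eef_pos: [0.5779, 0.1307, 0.1813]
ee_rot: [3.141, 0.001, 0.157]
force: [0.1, 2.4, 2.5]
width: 0.0394
gripper_force: 1.3
t: 17.1
eef_pos: [0.5855, 0.0818, 0.1698]
ee_rot: [3.141, 0.001, 0.157]
force: [-0.2, 1.3, -2.6]
width: 0.0392
gripper_force: 1.0
units [-0.02 -5.41  0.07] turn -0.0 pos [0.586 0.082 0.17 ] yaw 8.99 F [-0.2  1.3 -2.6] t 17.1 w 0.039
[([252.3, 241.2, 32.2, 35.7], 0.9), ([240.0, 232.0, 29.7, 37.8], 0.89), ([331.2, 198.4, 25.5, 18.2], 0.67)]
```

View pics/scene6c.png

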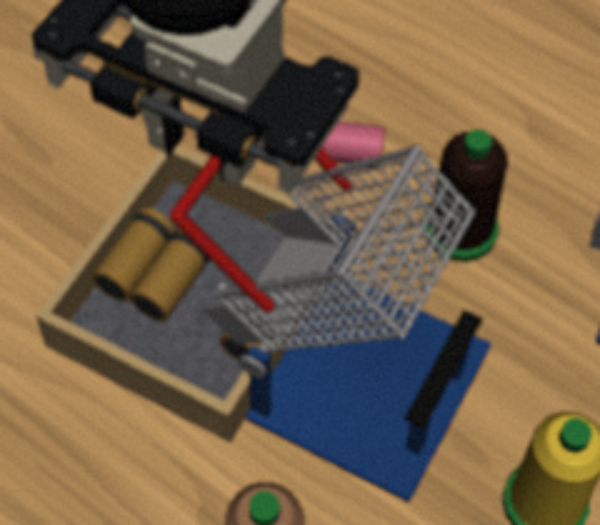

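Two sleeves lie in the tray at (135,255) and (170,275), and the third may be hidden under the lip at (240,345). I'll lower halfway and look.

```bash
python3 -m crank '[[[0,-0.2,-0.08,0],[0,-0.5,-0.16,0],[0,-0.83,-0.25,0],[0,-1.12,-0.33,0],[0,-1.41,-0.38,0],[0,-1.7,-0.43,0],[0,-2,-0.46,0],[0,-2.3,-0.48,0],[0,-2.58,-0.48,0],[0,-2.88,-0.47,0],[0,-2.88,-0.47,0]]]'
python3 - <<'E'
from h import *
np.set_printoptions(precision=3,suppress=True)
to(.5639,.2153,.168,9)
a=np.radians(9.0); xs=np.array([np.sin(a),-np.cos(a)]); ys=np.array([np.cos(a),np.sin(a)]); o=np.array([.573,.158])+.002*np.array([.156,-.988])
for n in ('scene','wrist'):
    s,im,d=grab(n,n+'7.png'); S=cloud(n,s,d)
    for r in arm.trace('sleeve0',n):
        p=np.median(S[r['mask']],0); print(n,round(r['score'],2),r['extent'],p,(p[:2]-o)@xs,(p[:2]-o)@ys)
im=np.hstack([cv2.resize(cv2.imread('pics/scene7.png')[190:340,200:400],(400,300)),cv2.resize(cv2.imread('pics/wrist7.png'),(400,300))])
cv2.imwrite('pics/c7.png',im)
E
```

```text
t: 18.58
eef_pos: [0.5744, 0.1538, 0.1818]
ee_rot: [-3.141, 0.0, 0.158]
force: [-0.5, 1.3, -0.2]
width: 0.0393
gripper_force: 1.2
units [-0.03 -2.5   0.55] turn 0.01 pos [0.574 0.154 0.182] yaw 9.04 F [-0.5  1.3 -0.2] t 18.57 w 0.039
scene 0.83 [238.0, 231.0, 34.0, 37.9] [0.603 0.013 0.041] 0.14566549220408503 0.007360004108586366
scene 0.43 [288.6, 284.3, 15.7, 8.1] [0.613 0.129 0.038] 0.033233006133928336 0.034935119987124306
wrist 0.83 [407.7, 180.7, 38.1, 73.8] [0.595 0.05  0.04 ] 0.10804198622403985 0.004888816106876763
wrist 0.79 [439.1, 181.9, 41.5, 76.3] [0.6   0.015 0.041] 0.14326067601353173 0.003843539731664884
wrist 0.63 [360.8, 187.0, 5.4, 63.8] [0.584 0.11  0.033] 0.046905737263429684 0.003201270739418083
wrist 0.36 [88.9, 166.0, 287.4, 206.9] [0.58  0.176 0.117] -0.019190498334512387 0.009620570516273961
wrist 0.24 [91.2, 142.2, 285.6, 229.4] [0.58  0.209 0.091] -0.05180929918900368 0.01456938856437231
```

View pics/c7.png

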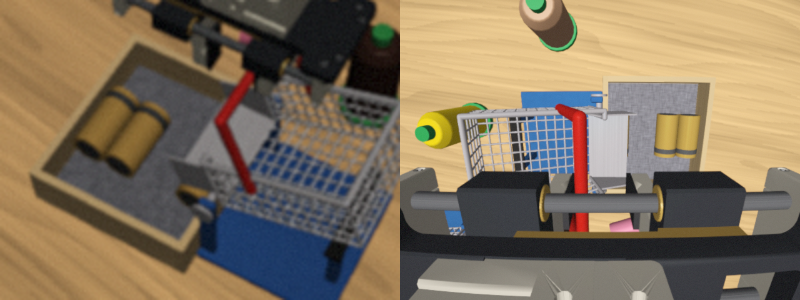

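All three sleeves are in the tray (two in the open, the third under the lip at z≈0.035) and the basket is empty. I'll ease it down to rest.

```bash
python3 -m crank '[[[0,-0.3,0.03,0],[0,-0.6,0.08,0],[0,-0.88,0.13,0],[0,-1.17,0.21,0],[0,-1.45,0.29,0],[0,-1.6,0.35,0],[0,-1.75,0.4,0],[0,-1.9,0.46,0],[0,-2.05,0.5,0],[0,-2.2,0.5,0],[0,-2.4,0.5,0],[0,-2.4,0.5,0]]]'
python3 -m crank '[[[0,0,-0.4,0],[0,0,-1.5,0],[0,0,-3.5,0],[0,0,-5.5,0],[0,2,-7.5,0],[0,4,-8,0],[0,6,-8,0],[0,8,-8,0],[0,10,-8,0],[0,12,-8,0],[0,13,-8,0],[0,13,-8,0]]]'
python3 - <<'E'
from h import *
np.set_printoptions(precision=4,suppress=True)
a=np.radians(9.0); xs=np.array([np.sin(a),-np.cos(a)]); ys=np.array([np.cos(a),np.sin(a)]); o=np.array([.573,.158])+.002*np.array([.156,-.988])
for n in ('scene','wrist'):
    s,im,d=grab(n,n+'8.png'); S=cloud(n,s,d); z=S[...,2]; X=(S[...,:2]-o)@xs; Y=(S[...,:2]-o)@ys
    h=cv2.cvtColor(im,cv2.COLOR_RGB2HSV); blue=(h[...,0]>100)&(h[...,0]<125)&(h[...,1]>150)
    m=(z>.044)&(z<.056)&(X>-.005)&(X<.2)&(abs(Y)<.12)&~blue
    print(n,np.percentile(X[m],[.5,1,99.5]),np.percentile(Y[m],[.5,99.5]),cv2.minAreaRect((S[m][:,:2]*1000).astype(np.float32))[2])
    red=((h[...,0]<8)|(h[...,0]>172))&(h[...,1]>170)&(z>.205)&(z<.24)&(abs(X+.06)<.05)&(abs(Y)<.1)
    print('bar',red.sum(),np.median(X[red]),np.median(z[red]))
    for r in arm.trace('sleeve0',n): p=np.median(S[r['mask']],0); print(round(r['score'],2),p,(p[:2]-o)@xs,(p[:2]-o)@ys)
for sp in ('spool_yellow','spool_tan','spool_brown'):
    r=arm.recognise(sp,'scene'); print(sp,r[0]['extent'] if r else None)
to(.57,.1,.3,9)
E
```

```text
t: 20.27
eef_pos: [0.5652, 0.2127, 0.1694]
ee_rot: [3.142, -0.0, 0.158]
force: [0.1, 0.6, 0.2]
width: 0.0397
gripper_force: 0.0
t: 21.78
eef_pos: [0.6159, -0.1105, 0.3697]
ee_rot: [3.141, -0.0, 0.154]
force: [-0.3, 0.4, 1.2]
width: 0.0394
gripper_force: 0.0
scene [0.0055 0.0059 0.1766] [-0.0953  0.0957] 8.994840621948242
bar 364 -0.06057937115748388 0.22401468739460542
0.95 [0.5998 0.0494 0.0406] 0.10947910178157166 0.009471823897477074
0.89 [0.405  0.0729 0.0317] 0.05573886788012456 -0.1792716614402478
0.71 [0.6025 0.0136 0.041 ] 0.1452166509278392 0.006519268346590498
0.51 [0.6119 0.1272 0.04  ] 0.03445331021753924 0.033573727540385435
wrist [0.0049 0.0052 0.1754] [-0.0939  0.0956] 8.964431762695312
bar 1067 -0.05690040810981423 0.22256461818127274
0.89 [0.6019 0.0081 0.0412] 0.15052772271323753 0.0050622961530422065
0.8 [0.5957 0.0407 0.0408] 0.11736990544400151 0.0040343912511131026
0.72 [0.5819 0.119  0.0399] 0.03789245592010641 0.0026520584952758166
spool_yellow [401.0, 312.6, 40.4, 53.7]
spool_tan [286.6, 344.5, 37.9, 53.8]
spool_brown [369.3, 200.9, 36.4, 52.2]
units [-0.51 -8.49  2.78] turn 0.02 pos [ 0.616  -0.1076  0.3696] yaw 9.08 F [-0.7  0.2  1. ] t 22.12 w 0.04
```

The basket is back at rest and the tray is still docked. All three sleeves are in it, the spools haven't moved, and the arm is clear.

```bash
python3 -c "
from station import arm
print(arm.job_done())"
```

```text
the job is handed in; nothing more can be done
None
```

The job is handed in: the tray is docked square under the spout with all three brass sleeves in it, the basket was lowered gently to rest, and the spools stand where they were; it took about 22 s of robot time.

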